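# Lock the closing ring of the clinical waste keg

### The job

The blue keg is packed and its lid is on, but the steel closing ring round the lid is still slack. Push the ring's lever round towards the keg with a steady push, past its dead point, until it snaps shut and lies flat against the ring, then come away. Do not ram the keg or its lever, lift nothing, and leave the things around it where they stand.

Things in the scene. Friction and masses are not known exactly. Their poses are not given: they have to be found in the camera images.
- keg: Round blue plastic keg, full and heavy, it stands fast on the bench and does not move; 212 mm high, 196 mm across the body, 212 mm across the steel closing ring near its top; black lid inside the ring, the highest part. Origin: centre of the underside; z up. The lever mechanism sits on the keg's -y side, outside the ring.
- lever_hinge (a point): Vertical pin on which the lever swings, on the ring: point at the lever's mid height, 195 mm above the bench, at x -46, y -103 mm in the keg's frame. A 55 mm link (two straps) joins the lever, 18 mm from this pin, to the ring's other end.
- lever_pad (a point): Point on the lever where to push: on its outer face (the face that looks away from the keg when locked), mid height, 92 mm from the hinge pin, 37 mm short of the free tip. Moves with the lever. Push there with the outside of shut fingers, at right angles to the line from the hinge, and follow the arc.
- closing_lever (a joint): Angle of the bent steel lever, 20 mm high (185 to 205 mm above the bench), 9 mm thick, 129 mm from hinge to tip. 0: locked, flat on the ring; hinge to pad then points 0.06 rad clockwise of the keg's +x. Grows as it swings out, clockwise from above; starts 1.2 to 1.8 and stays there. Below 1.2 it springs back (up to 8 N at the pad); below 0.3 (past dead point) it snaps to 0.
- tube_rack: White wire-style tube rack, 75 x 150 x 60 mm, with capped tubes up to 94 mm high; loose. Origin: centre of the underside, z up. Leave alone.
- specimen_jar: Clear jar with white cap, 60 mm across, 75 mm high; loose. Origin: centre of the underside, z up. Leave alone.
- gel_bottle: Clear hand-gel bottle with black cap, 56 mm across, 150 mm high; loose. Origin: centre of the underside, z up. Leave alone.
- tape_roll: Roll of paper tape lying flat, 90 mm across, 24 mm high; loose. Origin: centre of the underside, z up. Leave alone.

How it is judged:
By the outcome, as a careful person would: the job done as asked, in the order asked, and still so for the second after the job is handed in, with the robot touching nothing.
It also fails if it takes over 32 s, if anything falls off the work surface, if the arm or the gripper's body presses on something with over 40 N, if the wrist force passes 120 N, or if a joint passes its speed limit or range.

### The arm

A 6-joint arm with a two-finger parallel gripper is mounted at the origin on the work surface. World frame = base frame: x ahead of the robot, y to its left, z up, the work surface at z = 0. Lengths are in m, angles in rad, forces in N, time in s.
With the tool pointing down it reaches from about 0.375 to 0.9 m from the base axis. Payload 3.1 kg.
Tool frame: the origin (TCP) lies midway between the tips of the shut fingers; the grasp point (between the pads) lies 19 mm behind it; z points along the fingers, y is the line along which they close (so a half turn about z gives the same grasp; the last joint's range is limited). The gripper opens to 85 mm and grips with 20 to 120 N. Pads are 22 mm wide; open, the fingers measure 114 mm over their backs; the gripper's body (76 mm by 85 mm) begins 54 mm behind the grasp point. The pads swing forward as they close: fully open they stand 13 mm farther back than shut.
Start: joints at [-1.319, 0.527, 1.433, -0, 1.181, -0.178], TCP at [0.261, -0.568, 0.195] pointing down, gripper open.
Joint ranges: [-3.08, 3.08], [-0.75, 2.2], [0.22, 2.44], [-1.43, 4.57], [0, 2.65], [-2.85, 2.85]. Speed limits (rad/s): [2.79, 2.79, 3.14, 3.14, 3.14, 3.14].

### API

Orientations are given as a unit quaternion [x, y, z, w].
In Python, from station import manip gives the robot as it stands. The module is installed in compiled form; this text tells all that it offers.
- The arm moves only by the tool apply_moves, never from a script. Its arguments are lists of equal length, an entry for each row: "claw": the gripper's target within -1 to 1 (fully open at 1, half-way at 0, shut at -1); "travel": the shift along the tool's x, y, z scaled (see below), a list of three; "turn": the turn, a rotation vector about the tool's x, y, z scaled (see below), a list of three. In form: {"claw": [claw, ...], "travel": [[dx, dy, dz], ...], "turn": [[rx, ry, rz], ...]}. A call has 1 to 5 rows; each row is the pose to reach, as a shift and turn from the pose commanded when the call began, along the tool's axes at that moment, turning the shorter way round; what a row does not reach only later rows make up. The controller multiplies each number of a shift by 800 mm and each number of a turn by 180 degrees. A row lasts 1/12 s, in which the tool goes at most 41.7 mm and 7.16 degrees, less where a joint would pass 70% of its speed; a pose out of reach is approached as far as the arm can. A call with a number of a shift or a turn outside -1 to 1 is refused whole. A call with a gripper value outside its range is refused whole. The fingers move at their own pace and stop on an object; "newtons" is the grip in N (left out, the last holds). Time passes only in rows, so rows that repeat a pose let the fingers close. It gives the time, the measured TCP pose, the force, the opening and the grip force at its end, in the units of the state.
- manip.sense(): the state, without advancing time (a new reading comes with each control period).
- manip.snapshot(name): name is "scene" or "top" or "wrist"; returns a dict with "pixels" (384x512x3 uint8, red, green, blue), "depth" (384x512 float32, m along the optical axis (not along the pixel's ray), 0 where there is no reading), "intrinsics" (3x3 intrinsics, pixels), "R" (3x3) and "t" (3): a world point X has camera coordinates R X + t. Camera axes: x right, y down, z forward; pixel columns grow to the right and rows downward; lengths in m; the calibration is good to about 2 mm. A picture is of the moment at which its call begins.
- manip.sign_off(): hands the job in; it is judged then, once.
The state is a dict: "t": time; "q": joint angles; "qd": joint speeds; "tau": joint torques, N m; "tcp_pos": TCP position; "tool_rot": TCP orientation; "force": force on the tool from outside, world axes, zero at the start; "ft_torque": the same for the moment, N m; "finger_gap": opening from 0.0 (shut) to 1.0 (fully open); "gripper_force": force on a finger pad.
Only numpy, scipy, OpenCV 4.12 (cv2) and the standard library are available. Lean on these libraries where they do the work, as an engineer would, in place of code of your own. Each camera call takes 0.05 s, during which the arm holds its last target. There are 200 camera calls.

## Working session

There is one attempt and no reset: what is moved stays moved. The work goes in short steps, Python scripts to look and compute and a tool call to move; the robot and the scene stay as the last step left them, time stands still between calls to the robot, and variables do not carry over. Pictures are saved under pics/ and viewed, at most 10 in all, crops included, and the job is handed in when it is done.

Besides the shell and the picture viewer there is one more tool, called after "Emit:" as name(argument=value, ...), one argument or row to a line, values as JSON. apply_moves: Moves the arm, as the interface text tells. Shifts and turns lie within -1 to 1; 1 stands for 800 mm of shift or 180 degrees of turn. Its arguments: {"type":"object","properties":{"claw":{"type":"array","items":{"type":"number"}},"travel":{"type":"array","items":{"type":"array","items":{"type":"number"}}},"turn":{"type":"array","items":{"type":"array","items":{"type":"number"}}},"newtons":{"type":"number"}},"required":["claw","travel","turn"]}

```bash
mkdir -p pics; cat > h.py <<'E'
import numpy as np, cv2
from station import manip
def snap(n):
    s=manip.snapshot(n); return s
def cloud(s):
    K,R,t,d=s["intrinsics"],s["R"],s["t"],s["depth"]
    v,u=np.mgrid[:d.shape[0],:d.shape[1]]
    c=np.stack([(u-K[0,2])/K[0,0]*d,(v-K[1,2])/K[1,1]*d,d],-1)
    return (c-t)@R
E
python3 - <<'E'
from h import *
st=manip.sense(); print(st)
ims=[]
for n in ("scene","top"):
    s=snap(n); np.savez("/tmp/%s.npz"%n,**s); cv2.imwrite("pics/%s.png"%n,s["pixels"][...,::-1])
    print(n,s["R"].round(3).tolist(),s["t"].round(3))
E
```

```text
{'t': 0.0, 'q': array([-1.31853233e+00,  5.28509762e-01,  1.43387449e+00,  1.78805043e-05,
        1.18139174e+00, -1.78492295e-01]), 'qd': array([ 0.00034785,  0.00036604,  0.00116259, -0.00063814,  0.00047192,
        0.00070571]), 'tau': array([ 1.29387554e-04, -4.42344296e+01, -1.78026760e+01, -1.14829727e-04,
        8.34530394e-03,  4.31828738e-06]), 'tcp_pos': array([ 0.2608128 , -0.5671244 ,  0.19391576]), 'tool_rot': array([ 9.76895793e-01,  2.13713402e-01, -3.19965052e-05, -1.09123410e-03]), 'force': array([ 0.33408481, -1.32681396, -0.03855396]), 'ft_torque': array([ 0.02030614,  0.02870393, -0.03598394]), 'gripper_force': 0.0, 'finger_gap': 1.003471607284574}
scene [[0.127, 0.992, -0.009], [0.659, -0.091, -0.746], [-0.741, 0.088, -0.665]] [-0.156 -0.292  1.498]
top [[0.01, -1.0, 0.017], [-0.991, -0.012, -0.135], [0.135, -0.015, -0.991]] [0.06  0.608 1.169]
```

View pics/scene.png

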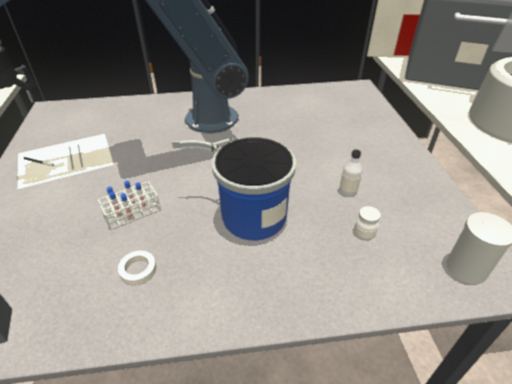

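View pics/top.png

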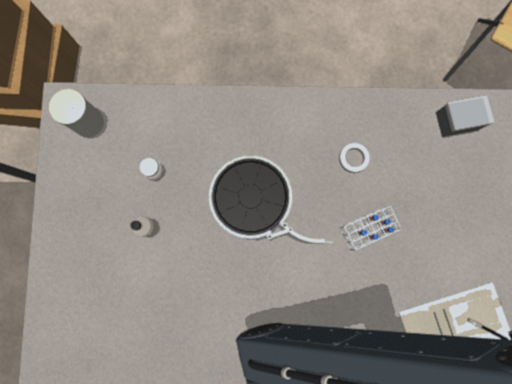

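The scene view shows the keg at (255,190) with its lever sticking out left to about (175,145). In the top view the ring is centred near (251,197), the lever runs from about (283,228) to its tip at (331,241), and the tube rack is at (371,229).

```bash
python3 - <<'E'
from h import *
s=dict(np.load("/tmp/top.npz")); P=cloud(s); rgb=s["pixels"].astype(int)
Z=P[...,2]
v,u=np.mgrid[:384,:512]
roi=(v<280)&(v>140)&(u>190)&(u<345)
print("zmax pct",np.percentile(Z[roi&(Z>.1)],[1,5,25,50,75,95,99]).round(3))
# ring: light pixels high, within
bright=rgb.min(-1)>150
m=roi&(Z>.17)&bright
# circle fit to outer ring by contour
mk=(roi&(Z>.17)).astype(np.uint8)
def ray(u,v,z):
    K,R,t=s["intrinsics"],s["R"],s["t"]
    d=np.stack([(u-K[0,2])/K[0,0],(v-K[1,2])/K[1,1],np.ones_like(u,float)],-1)@R
    c=-R.T@t
    return c+d*((z-c[2])/d[...,2])[...,None]
op=cv2.morphologyEx(mk,cv2.MORPH_OPEN,cv2.getStructuringElement(cv2.MORPH_ELLIPSE,(31,31)))
c=max(cv2.findContours(op,0,1)[0],key=cv2.contourArea)[:,0].astype(float)
X=ray(c[:,0],c[:,1],.197)
A=np.c_[2*X[:,:2],np.ones(len(X))]; b=(X[:,:2]**2).sum(1)
for i in range(3):
    a=np.linalg.lstsq(A,b,rcond=None)[0]; r=np.sqrt(a[2]+a[0]**2+a[1]**2)
    e=np.abs(np.hypot(*(X[:,:2]-a[:2]).T)-r); k=e<.003; A,b,X=A[k],b[k],X[k]
print("keg",a[:2],"r",r,len(X))
C=a[:2]
XY=ray(u.astype(float),v.astype(float),.205)
d=np.hypot(XY[...,0]-C[0],XY[...,1]-C[1])
L=(mk>0)&(d>.112)
pts=np.c_[XY[L][:,:2],Z[L],d[L]]
o=np.argsort(pts[:,3]); 
for p in pts[o][::6]: print(p.round(3))
np.save("/tmp/C.npy",C)
def z(n,f):
    cv2.imwrite(n,cv2.resize(f[...,::-1],None,fx=5,fy=5,interpolation=cv2.INTER_CUBIC))
z("pics/c1.png",s["pixels"][180:260,210:345])
# other objects top heights near lever region
m=(Z>.015)&(Z<.12)&(v<280)&(v>130)
n,lab,stt,cen=cv2.connectedComponentsWithStats(m.astype(np.uint8))
for i in range(1,n):
    if stt[i,4]>60: q=P[lab==i]; print(cen[i].round(),q.min(0).round(3),q.max(0).round(3))
E
```

```text
zmax pct [0.199 0.201 0.204 0.205 0.207 0.212 1.239]
keg [0.57056366 0.09421475] r 0.10557650391223707 216
[0.47  0.045 0.209 0.112]
[0.495 0.01  0.207 0.113]
[0.5   0.005 0.212 0.114]
[0.465 0.05  0.19  0.115]
[0.48  0.022 0.209 0.116]
[0.577 0.211 1.239 0.117]
[0.495 0.005 0.207 0.117]
[0.467 0.037 0.208 0.118]
[0.472 0.027 0.208 0.119]
[0.452 0.075 1.239 0.12 ]
[0.493 0.002 0.201 0.121]
[0.483 0.01  0.21  0.122]
[0.475 0.017 0.21  0.123]
[ 0.49  -0.     0.205  0.124]
[0.48  0.007 0.21  0.126]
[0.483 0.002 0.207 0.127]
[0.48  0.002 0.208 0.129]
[ 0.48  -0.     0.206  0.131]
[ 0.49  -0.01   0.21   0.132]
[ 0.521 -0.031  1.239  0.135]
[ 0.483 -0.01   0.21   0.137]
[ 0.483 -0.013  0.209  0.139]
[0.589 0.234 1.239 0.141]
[ 0.475 -0.013  0.207  0.143]
[ 0.473 -0.016  0.208  0.147]
[0.52  0.234 1.239 0.149]
[ 0.475 -0.023  0.202  0.151]
[ 0.468 -0.021  0.186  0.154]
[ 0.468 -0.023  0.204  0.156]
[ 0.513 -0.054  1.239  0.158]
[ 0.47  -0.031  0.206  0.16 ]
[ 0.47  -0.033  0.205  0.162]
[ 0.468 -0.036  0.207  0.165]
[ 0.463 -0.036  0.207  0.169]
[ 0.671 -0.044  1.239  0.171]
[ 0.463 -0.041 
[... 210 characters left out ...]
 0.203  0.193]
[ 0.461 -0.068  0.205  0.196]
[ 0.463 -0.073  0.206  0.199]
[ 0.458 -0.073  0.203  0.202]
[ 0.458 -0.076  0.205  0.204]
[ 0.458 -0.078  0.206  0.206]
[ 0.456 -0.081  0.208  0.209]
[ 0.464 -0.089  0.205  0.212]
[ 0.461 -0.091  0.207  0.215]
[0.396 0.228 1.239 0.22 ]
[ 0.456 -0.101  0.207  0.226]
[ 0.555 -0.138  1.239  0.233]
[ 0.382 -0.065  1.239  0.247]
[ 85. 133.] [0.77  0.565 0.016] [0.788 0.62  0.072]
[452. 132.] [ 0.786 -0.585  0.015] [ 0.805 -0.494  0.076]
[354. 157.] [ 0.671 -0.263  0.015] [ 0.76  -0.175  0.031]
[151. 169.] [0.638 0.359 0.016] [0.694 0.414 0.081]
[372. 228.] [ 0.436 -0.342  0.015] [ 0.564 -0.174  0.099]
[145. 227.] [0.469 0.37  0.017] [0.523 0.422 0.12 ]
```

View pics/c1.png

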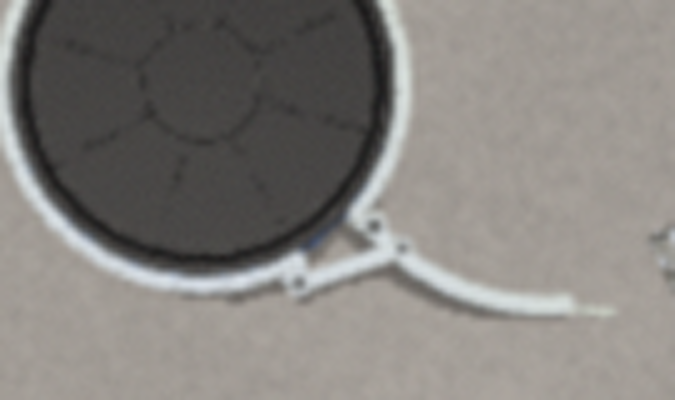

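The zoomed crop shows the hinge pin at about (373,225), the link pin on the lever at (402,248) and the link's ring end at (298,282). The lever bows outwards to its tip at (610,311). To close, it swings counter-clockwise, up in the image.

```bash
python3 - <<'E'
from h import *
from scipy.spatial.transform import Rotation as Ro
s=dict(np.load("/tmp/top.npz")); C=np.load("/tmp/C.npy")
K,R,t=s["intrinsics"],s["R"],s["t"]; cc=-R.T@t
def ray(u,v,z):
    d=np.stack([(u-K[0,2])/K[0,0],(v-K[1,2])/K[1,1],np.ones_like(u,float)],-1)@R
    return (cc+d*((z-cc[2])/d[...,2])[...,None])[...,:2]
px=np.array([[373,225],[402,248],[298,282],[570,300],[612,311]])/5.-.4+[210,180]
W=ray(px[:,0],px[:,1],.207); print(W.round(4))
h=W[0]-C; print("hinge r (want .1128)",np.hypot(*h),"hinge-pin",np.hypot(*(W[1]-W[0])),"link",np.hypot(*(W[2]-W[1])),"tip",np.hypot(*(W[4]-W[0])))
yaw=np.arctan2(h[1],h[0])-np.arctan2(-103,-46); yaw=(yaw+np.pi)%(2*np.pi)-np.pi
H=C+.1128*h/np.hypot(*h)
print("yaw",yaw,"H",H)
P=cloud(s); v,u=np.mgrid[:384,:512]
bright=s["pixels"].min(-1)>165
X=ray(u.astype(float),v.astype(float),.205)
d=np.hypot(*(X-H).transpose(2,0,1)); dk=np.hypot(*(X-C).transpose(2,0,1))
for lo in (.07,.08,.088,.1,.11,.12):
    m=bright&(d>lo)&(d<lo+.008)&(dk>.115)&(P[...,2]>.15)&(P[...,2]<.3)&(u<345)
    a=np.arctan2(*(X[m]-H).T[::-1]); print(lo,m.sum(),"theta mid,min,max",*(yaw-.06-np.array([a.mean(),a.max(),a.min()])).round(3))
st=manip.sense(); print(Ro.from_quat(st["tool_rot"]).as_matrix().round(3).tolist())
for th in (1.6,1.4,1.2,.9,.6,.3,0): 
    b=yaw-.06-th; print(th,(H+.092*np.array([np.cos(b),np.sin(b)])).round(4),"dir(world ang)",round(b,3))
E
```

```text
[[ 0.4985  0.0068]
 [ 0.4871 -0.0078]
 [ 0.4696  0.0444]
 [ 0.462  -0.0922]
 [ 0.4567 -0.1133]]
hinge r (want .1128) 0.11323769727754532 hinge-pin 0.018532673287289483 link 0.05508383971408876 tip 0.12717868349005162
yaw -0.2693646040382207 H [0.49881543 0.00717435]
0.07 12 theta mid,min,max 1.773 1.724 1.834
0.08 13 theta mid,min,max 1.723 1.668 1.774
0.088 15 theta mid,min,max 1.68 1.623 1.745
0.1 12 theta mid,min,max 1.635 1.586 1.683
0.11 3 theta mid,min,max 1.625 1.617 1.634
0.12 3 theta mid,min,max 1.594 1.587 1.601
[[0.909, 0.418, -0.0], [0.418, -0.909, 0.002], [0.0, -0.002, -1.0]]
1.6 [ 0.4665 -0.079 ] dir(world ang) -1.929
1.4 [ 0.4843 -0.0837] dir(world ang) -1.729
1.2 [ 0.5026 -0.0847] dir(world ang) -1.529
0.9 [ 0.5296 -0.0795] dir(world ang) -1.229
0.6 [ 0.5539 -0.0665] dir(world ang) -0.929
0.3 [ 0.5732 -0.047 ] dir(world ang) -0.629
0 [ 0.5859 -0.0226] dir(world ang) -0.329
```

```bash
cat > rel.py <<'E'
from h import *
from scipy.spatial.transform import Rotation as Ro
def rel(p,a):
    "scaled travel/turn from the measured pose to p, tool down, tool x at world angle a"
    st=manip.sense(); M=Ro.from_quat(st["tool_rot"])
    T=Ro.from_matrix(np.c_[[np.cos(a),np.sin(a),0],[np.sin(a),-np.cos(a),0],[0,0,-1]])
    print("tcp",st["tcp_pos"].round(4),"travel",(M.inv().apply(np.array(p)-st["tcp_pos"])/.8).round(4),"turn",((M.inv()*T).as_rotvec()/np.pi).round(4),"F",st["force"].round(2))
E
python3 -c "
from rel import *
rel([.429,-.0602,.26],-.479)"
```

```text
tcp [ 0.2609 -0.5672  0.194 ] travel [ 0.4557 -0.4882 -0.0814] turn [-6.000e-04  2.000e-04  2.896e-01] F [-0.42 -0.63 -0.29]
```

Emit:
apply_moves(
  claw=[-1,-1,-1,-1,-1],
  travel=[
    [0.02,-0.02,-0.04],
    [0.05,-0.055,-0.08],
    [0.09,-0.1,-0.08],
    [0.125,-0.134,-0.08],
    [0.16,-0.17,-0.08],
  ],
  turn=[
    [0,0,0.02],
    [0,0,0.05],
    [0,0,0.08],
    [0,0,0.11],
    [0,0,0.14],
  ],
)

```text
t: 0.52
tcp_pos: [0.3181, -0.3969, 0.2593]
tool_rot: [1.0, -0.007, 0.0, 0.0]
force: [0.9, 0.3, 0.4]
finger_gap: 0.296
gripper_force: 0.0
```

```bash
python3 -c "
from rel import *
rel([.429,-.0602,.26],-.479)"
```

```text
tcp [ 0.3181 -0.3969  0.2593] travel [ 0.1323 -0.4229 -0.0011] turn [ 0.0002 -0.0003  0.1477] F [0.93 0.26 0.38]
```

Emit:
apply_moves(
  claw=[-1,-1,-1,-1,-1],
  travel=[
    [0.014,-0.045,0],
    [0.027,-0.09,0],
    [0.04,-0.135,0],
    [0.055,-0.18,0],
    [0.07,-0.22,0],
  ],
  turn=[
    [0,0,0.03],
    [0,0,0.06],
    [0,0,0.09],
    [0,0,0.12],
    [0,0,0.147],
  ],
)

```text
t: 0.93
tcp_pos: [0.3751, -0.2202, 0.2586]
tool_rot: [0.972, -0.236, -0.0, -0.0]
force: [0.8, 0.3, -0.2]
finger_gap: -0.0
gripper_force: 0.0
```

```bash
python3 -c "
from rel import *
rel([.429,-.0602,.26],-.479)"
```

```text
tcp [ 0.3751 -0.2202  0.2586] travel [-0.0316 -0.2086 -0.0015] turn [-0.0002  0.0004  0.0011] F [ 0.85  0.25 -0.17]
```

Emit:
apply_moves(
  claw=[-1,-1,-1,-1,-1],
  travel=[
    [-0.006,-0.045,0],
    [-0.013,-0.09,0],
    [-0.02,-0.13,0],
    [-0.026,-0.17,0],
    [-0.03,-0.203,0],
  ],
  turn=[
    [0,0,0],
    [0,0,0],
    [0,0,0],
    [0,0,0],
    [0,0,0],
  ],
)

```text
t: 1.35
tcp_pos: [0.4274, -0.0648, 0.2587]
tool_rot: [0.973, -0.233, -0.0, -0.0]
force: [0.6, -1.2, -0.6]
finger_gap: -0.001
gripper_force: 0.0
```

```bash
python3 -c "
from rel import *
rel([.429,-.0602,.18],-.479)
s=snap('wrist'); cv2.imwrite('pics/w1.png',s['pixels'][...,::-1])"
```

```text
tcp [ 0.4274 -0.0648  0.2587] travel [-0.0007 -0.0059  0.0984] turn [-0.0001  0.0003  0.0029] F [ 0.58 -1.21 -0.59]
```

View pics/w1.png

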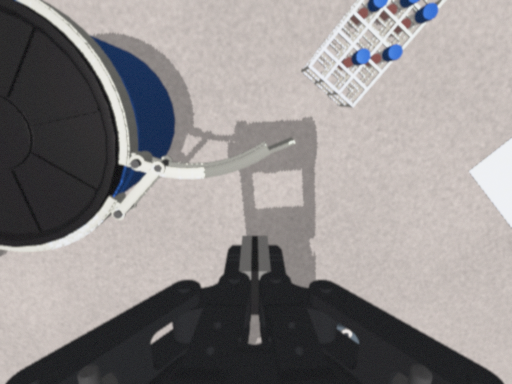

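The wrist view shows the shut fingertips at (255,240). The lever lies ahead of them, from the hinge at about (137,162) to its tip at (295,142), square to the push direction. The way down is clear.

Emit:
apply_moves(
  claw=[-1,-1,-1,-1,-1],
  travel=[
    [0,0,0.03],
    [0,0,0.06],
    [0,0,0.085],
    [0,0,0.098],
    [0,0,0.098],
  ],
  turn=[
    [0,0,0],
    [0,0,0],
    [0,0,0],
    [0,0,0],
    [0,0,0],
  ],
)

```text
t: 1.82
tcp_pos: [0.4255, -0.0664, 0.1782]
tool_rot: [0.972, -0.233, -0.003, -0.001]
force: [-0.6, 0.2, -0.4]
finger_gap: 0.003
gripper_force: 0.0
```

```bash
python3 -c "
from rel import *
H=np.array([.4988,.0072])
rel([.4465,-.0693,.18],-.479)
M=Ro.from_quat(manip.sense()['tool_rot']).as_matrix()
print('tcp rel hinge, tool axes',M.T[:2,:2]@(manip.sense()['tcp_pos'][:2]-H))
for off in (.011,):
  for a in np.arange(1,6)*.034:
    print(((-off*np.cos(a)+.092*np.sin(a)+off)/.8).round(4),((off*np.sin(a)+.092*np.cos(a)-.092)/.8).round(4),(-a/np.pi).round(4))
"
```

```text
tcp [ 0.4255 -0.0664  0.1782] travel [ 0.025  -0.0086 -0.0024] turn [0.0002 0.002  0.0027] F [-0.58  0.24 -0.44]
tcp rel hinge, tool axes [-0.0319489  0.0987993]
0.0039 0.0004 -0.0108
0.0078 0.0007 -0.0216
0.0118 0.0008 -0.0325
0.0157 0.0008 -0.0433
0.0197 0.0007 -0.0541
```

Approach gently until contact: 21 mm along x and −7 mm along y.

Emit:
apply_moves(
  claw=[-1,-1,-1,-1,-1],
  travel=[
    [0.006,-0.004,-0.001],
    [0.012,-0.0086,-0.002],
    [0.017,-0.0086,-0.002],
    [0.021,-0.0086,-0.002],
    [0.025,-0.0086,-0.002],
  ],
  turn=[
    [0,0,0],
    [0,0,0],
    [0,0,0],
    [0,0,0],
    [0,0,0],
  ],
)

```text
t: 2.23
tcp_pos: [0.4497, -0.0706, 0.1828]
tool_rot: [0.972, -0.233, 0.001, 0.0]
force: [-0.2, 0.3, 0.4]
finger_gap: 0.002
gripper_force: 0.0
```

```bash
cat > chk.py <<'E'
from rel import *
H=np.array([.4988,.0072]); st=manip.sense(); M=Ro.from_quat(st['tool_rot']).as_matrix()
a=np.arctan2(M[1,0],M[0,0])
print("t",st["t"],"tcp",st["tcp_pos"].round(4),'rel hinge, tool axes mm',(1e3*M.T[:2,:2]@(st['tcp_pos'][:2]-H)).round(1),"theta by tool x",(-.3294-(a-np.pi/2)).round(3),"F tool",(M.T@st["force"]).round(2))
E
python3 chk.py
```

```text
t 2.2333 tcp [ 0.4497 -0.0706  0.1828] rel hinge, tool axes mm [-8.5 91.6] theta by tool x 1.712 F tool [-0.28 -0.21 -0.41]
```

Emit:
apply_moves(
  claw=[-1,-1,-1,-1,-1],
  travel=[
    [0.004,0.0004,0.001],
    [0.008,0.0007,0.002],
    [0.012,0.0008,0.002],
    [0.016,0.0008,0.002],
    [0.02,0.0007,0.002],
  ],
  turn=[
    [0,0,-0.011],
    [0,0,-0.022],
    [0,0,-0.0325],
    [0,0,-0.043],
    [0,0,-0.054],
  ],
)

```text
t: 2.65
tcp_pos: [0.4631, -0.0782, 0.1808]
tool_rot: [0.989, -0.149, 0.0, 0.0]
force: [-0.3, -0.4, -0.8]
finger_gap: 0.003
gripper_force: 0.0
```

```bash
python3 chk.py; python3 -c "
from h import *
s=snap('wrist'); cv2.imwrite('pics/w2.png',s['pixels'][...,::-1])"
```

```text
t 2.65 tcp [ 0.4631 -0.0782  0.1808] rel hinge, tool axes mm [-8.9 92.1] theta by tool x 1.541 F tool [-0.15  0.48  0.82]
```

View pics/w2.png

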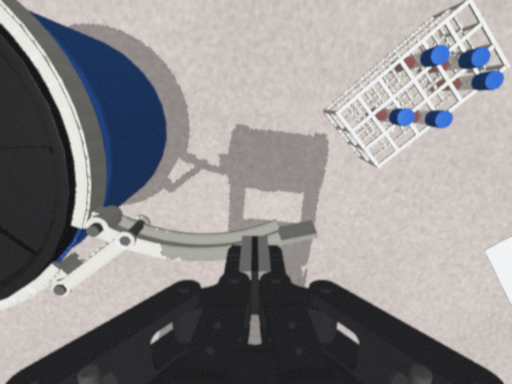

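The finger sides now meet the lever's outer face at about (255,240). The hinge at about (95,225) is still on the left and the rack is well clear. I'll keep following the arc.

Emit:
apply_moves(
  claw=[-1,-1,-1,-1,-1],
  travel=[
    [0.004,0.0004,0],
    [0.008,0.0007,0],
    [0.012,0.0008,0],
    [0.016,0.0008,0],
    [0.02,0.0007,0],
  ],
  turn=[
    [0,0,-0.011],
    [0,0,-0.022],
    [0,0,-0.0325],
    [0,0,-0.043],
    [0,0,-0.054],
  ],
)

```text
t: 3.12
tcp_pos: [0.4781, -0.0834, 0.1807]
tool_rot: [0.998, -0.065, 0.0, 0.0]
force: [-0.2, 0.4, 0.2]
finger_gap: 0.001
gripper_force: 0.0
```

Emit:
apply_moves(
  claw=[-1,-1,-1,-1,-1],
  travel=[
    [0.004,0.0004,0],
    [0.008,0.0007,0],
    [0.012,0.0008,0],
    [0.016,0.0008,0],
    [0.02,0.0007,0],
  ],
  turn=[
    [0,0,-0.011],
    [0,0,-0.022],
    [0,0,-0.0325],
    [0,0,-0.043],
    [0,0,-0.054],
  ],
)

```text
t: 3.53
tcp_pos: [0.4939, -0.086, 0.1807]
tool_rot: [1.0, 0.019, 0.0, 0.0]
force: [-0.7, -0.5, 0.0]
finger_gap: 0.001
gripper_force: 0.0
```

```bash
python3 chk.py
```

```text
t 3.5333 tcp [ 0.4939 -0.086   0.1807] rel hinge, tool axes mm [-8.5 92.9] theta by tool x 1.203 F tool [-0.71  0.48 -0.01]
```

Theta is about 1.2, so the spring starts to push back from here. I'll go on and watch the force.

Emit:
apply_moves(
  claw=[-1,-1,-1,-1,-1],
  travel=[
    [0.004,0.0004,0],
    [0.008,0.0007,0],
    [0.012,0.0006,0],
    [0.016,0.0004,0],
    [0.02,0,0],
  ],
  turn=[
    [0,0,-0.011],
    [0,0,-0.022],
    [0,0,-0.0325],
    [0,0,-0.043],
    [0,0,-0.054],
  ],
)

```text
t: 3.95
tcp_pos: [0.5098, -0.0854, 0.1807]
tool_rot: [0.995, 0.104, 0.0, 0.0]
force: [0.1, -0.2, 0.4]
finger_gap: 0.0
gripper_force: 0.0
```

Emit:
apply_moves(
  claw=[-1,-1,-1,-1,-1],
  travel=[
    [0.004,0.0004,0],
    [0.008,0.0007,0],
    [0.012,0.0008,0],
    [0.016,0.0006,0],
    [0.02,0.0004,0],
  ],
  turn=[
    [0,0,-0.011],
    [0,0,-0.022],
    [0,0,-0.0325],
    [0,0,-0.043],
    [0,0,-0.054],
  ],
)

```text
t: 4.37
tcp_pos: [0.5255, -0.0823, 0.1807]
tool_rot: [0.982, 0.188, 0.0, 0.0]
force: [-1.1, -0.0, -0.3]
finger_gap: 0.0
gripper_force: 0.0
```

```bash
python3 chk.py; python3 -c "
from h import *
s=snap('wrist'); cv2.imwrite('pics/w3.png',s['pixels'][...,::-1])"
```

```text
t 4.3667 tcp [ 0.5255 -0.0823  0.1807] rel hinge, tool axes mm [-8.2 93.1] theta by tool x 0.863 F tool [-1.   -0.37  0.27]
```

View pics/w3.png

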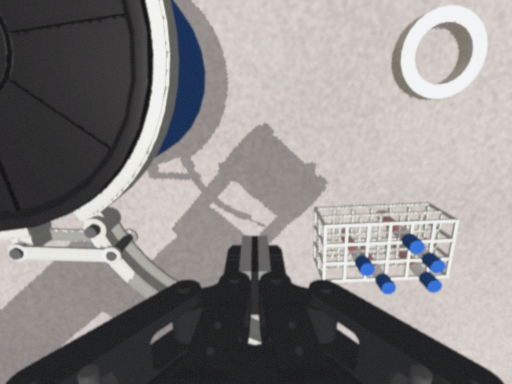

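This picture shows a problem. The lever, from the hinge at (95,228) to about (165,290), now lies behind the fingers, so they passed it without closing it. I'll stop and measure where it is.

```bash
python3 - <<'E'
from rel import *
C=np.load("/tmp/C.npy");H=np.array([.4988,.0072])
for n in ("wrist","scene","top"):
    s=snap(n);P=cloud(s);np.savez("/tmp/%s2.npz"%n,**s)
    if n!="wrist": cv2.imwrite("pics/%s2.png"%n,cv2.resize(s["pixels"][130:260,130:330] if n=="scene" else s["pixels"][160:300,200:400],None,fx=4,fy=4)[...,::-1])
    else:
        for r,c in [(228,95),(256,112),(270,135),(285,160),(238,248),(240,255),(245,262),(260,255),(150,60)]: print((c,r),P[r,c].round(4))
        # lever-like points
    d=np.hypot(*(P[...,:2]-H).transpose(2,0,1));dk=np.hypot(*(P[...,:2]-C).transpose(2,0,1))
    m=(s["depth"]>0)&(P[...,2]>.180)&(P[...,2]<.212)&(d<.14)&(dk>.125)&(s["pixels"].min(-1)>130)
    q=P[m]; print(n,m.sum())
    if len(q):
        o=np.argsort(d[m]); print(np.c_[q[o],d[m][o]][::max(1,len(q)//15)].round(3))
E
```

```text
(95, 228) [0.5008 0.0042 0.2087]
(112, 256) [ 0.4882 -0.0096  0.2107]
(135, 270) [ 0.472  -0.0212  0.1949]
(160, 285) [ 0.4632 -0.0391  0.1901]
(248, 238) [ 0.5349 -0.0766  0.225 ]
(255, 240) [ 0.5362 -0.08    0.2272]
(262, 245) [ 0.538  -0.0829  0.2336]
(255, 260) [ 0.5361 -0.08    0.2466]
(60, 150) [0.537  0.0326 0.2057]
wrist 1925
[[ 0.492 -0.003  0.188  0.012]
 [ 0.487 -0.001  0.209  0.015]
 [ 0.488 -0.006  0.19   0.017]
 [ 0.491 -0.01   0.21   0.019]
 [ 0.478  0.004  0.209  0.021]
 [ 0.487 -0.014  0.184  0.024]
 [ 0.484 -0.015  0.189  0.027]
 [ 0.477 -0.014  0.188  0.031]
 [ 0.478 -0.02   0.187  0.034]
 [ 0.474 -0.02   0.188  0.037]
 [ 0.473 -0.024  0.206  0.041]
 [ 0.473 -0.029  0.206  0.044]
 [ 0.467 -0.029  0.207  0.048]
 [ 0.47  -0.036  0.205  0.052]
 [ 0.465 -0.038  0.188  0.056]
 [ 0.457 -0.114  0.207  0.128]]
scene 90
[[ 0.489 -0.002  0.207  0.013]
 [ 0.484  0.004  0.21   0.015]
 [ 0.483 -0.004  0.21   0.019]
 [ 0.482 -0.009  0.209  0.024]
 [ 0.48  -0.016  0.19   0.03 ]
 [ 0.473 -0.017  0.208  0.035]
 [ 0.474 -0.025  0.209  0.041]
 [ 0.469 -0.036  0.207  0.052]
 [ 0.467 -0.041  0.206  0.058]
 [ 0.461 -0.046  0.206  0.065]
 [ 0.463 -0.055  0.204  0.071]
 [ 0.464 -0.06   0.206  0.076]
 [ 0.456 -0.06   0.207  0.079]
 [ 0.463 -0.068  0.206  0.083]
 [ 0.455 -0.07   0.207  0.089]]
top 77
[[ 0.49  -0.003  0.202  0.013]
 [ 0.485 -0.     0.206  0.016]
 [ 0.483 -0.     0.206  0.018]
 [ 0.483 -0.003  0.206  0.019]
 [ 0.483 -0.005  0.208  0.02 ]
 [ 0.483 -0.008  0.209  0.022]
 [ 0.48  -0.01   0.206  0.026]
 [ 0.483 -0.016  0.201  0.028]
 [ 0.475 -0.013  0.204  0.031]
 [ 0.475 -0.018  0.206  0.034]
 [ 0.478 -0.023  0.204  0.037]
 [ 0.475 -0.026  0.205  0.04 ]
 [ 0.473 -0.028  0.208  0.044]
 [ 0.473 -0.033  0.208  0.048]
 [ 0.465 -0.033  0.205  0.052]
 [ 0.456 -0.111  0.205  0.126]]
```

View pics/scene2.png

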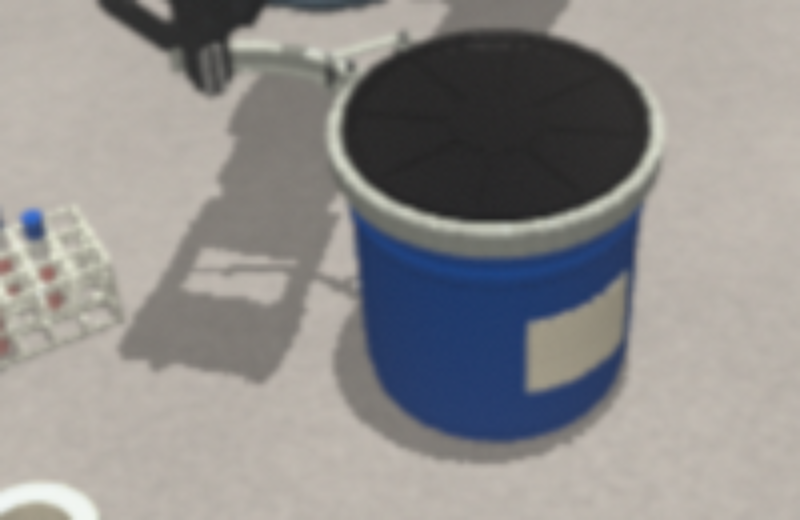

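The lever hasn't moved. The wrist depth puts the fingertips at z ≈ 0.225, although the TCP reads 0.181, so they passed above it. I'll check the fingertip height in the scene view.

```bash
python3 - <<'E'
from rel import *
tcp=manip.sense()["tcp_pos"];print(tcp,manip.sense()["finger_gap"],manip.sense()["q"].round(4))
for n in ("wrist2","scene2"):
    s=dict(np.load("/tmp/%s.npz"%n));P=cloud(s)
    d=np.hypot(*(P[...,:2]-tcp[:2]).transpose(2,0,1))
    m=(d<.03)&(P[...,2]>.12)&(s["depth"]>0)
    q=P[m];o=np.argsort(q[:,2]);print(n,m.sum(),q[o][::max(1,m.sum()//12)].round(4))
    v,u=np.nonzero(m); i=o[:8]; print(np.c_[u[i],v[i]].tolist())
E
```

```text
[ 0.52519292 -0.08227876  0.18055307] -0.0008237502570456235 [-3.6570e-01  4.2120e-01  1.6821e+00 -1.0000e-04  1.0384e+00  8.2890e-01]
wrist2 18861 [[ 0.5361 -0.0812  0.2215]
 [ 0.5379 -0.0857  0.2515]
 [ 0.5416 -0.0909  0.2653]
 [ 0.5402 -0.0881  0.271 ]
 [ 0.5154 -0.0579  0.2747]
 [ 0.5277 -0.1102  0.2778]
 [ 0.5405 -0.0732  0.288 ]
 [ 0.5339 -0.0754  0.2944]
 [ 0.5367 -0.0651  0.2987]
 [ 0.5358 -0.0662  0.3017]
 [ 0.546  -0.0874  0.3045]
 [ 0.5444 -0.0826  0.3075]
 [ 0.542  -0.0691  0.3137]]
[[257, 236], [256, 236], [253, 236], [250, 236], [242, 236], [260, 236], [267, 236], [247, 236]]
scene2 1112 [[ 0.5365 -0.0866  0.2205]
 [ 0.5295 -0.0956  0.247 ]
 [ 0.5398 -0.0828  0.2675]
 [ 0.5251 -0.0599  0.2761]
 [ 0.5379 -0.0698  0.2935]
 [ 0.5424 -0.0962  0.3069]
 [ 0.5365 -0.083   0.3185]
 [ 0.5344 -0.0703  0.3269]
 [ 0.5549 -0.0819  0.4014]
 [ 0.5504 -0.094   0.5398]
 [ 0.5391 -0.101   0.5477]
 [ 0.5285 -0.0971  0.5518]
 [ 0.5344 -0.06    0.5536]]
[[181, 154], [184, 153], [186, 152], [183, 153], [182, 153], [185, 152], [184, 152], [181, 153]]
```

Both cameras put the fingertips at z ≈ 0.221, 40 mm above the reported TCP, while x and y agree. So the tips must be commanded 40 mm lower. First I go up and back over the lever to its outer side.

```bash
python3 -c "
from rel import *
rel([.424,-.058,.205],-.479)"
```

```text
tcp [ 0.5252 -0.0823  0.1806] travel [-0.1065 -0.0747 -0.0305] turn [0.     0.     0.2722] F [0.22 0.05 0.19]
```

Emit:
apply_moves(
  claw=[-1,-1,-1,-1,-1],
  travel=[
    [0,0,-0.02],
    [-0.01,-0.007,-0.03],
    [-0.03,-0.02,-0.03],
    [-0.055,-0.038,-0.03],
    [-0.08,-0.055,-0.03],
  ],
  turn=[
    [0,0,0.03],
    [0,0,0.06],
    [0,0,0.09],
    [0,0,0.12],
    [0,0,0.15],
  ],
)

```text
t: 4.98
tcp_pos: [0.4487, -0.0648, 0.2046]
tool_rot: [0.999, -0.05, 0.0, 0.0]
force: [0.5, 0.4, -0.2]
finger_gap: 0.002
gripper_force: 0.0
```

```bash
python3 -c "
from rel import *
rel([.424,-.058,.205],-.479)"
```

```text
tcp [ 0.4487 -0.0648  0.2046] travel [-0.0316 -0.0054 -0.0005] turn [ 0.000e+00 -1.000e-04  1.208e-01] F [ 0.46  0.37 -0.24]
```

Emit:
apply_moves(
  claw=[-1,-1,-1,-1,-1],
  travel=[
    [-0.015,-0.003,0],
    [-0.028,-0.005,0],
    [-0.03,-0.005,0],
    [-0.03,-0.005,0],
    [-0.03,-0.005,0],
  ],
  turn=[
    [0,0,0.03],
    [0,0,0.06],
    [0,0,0.09],
    [0,0,0.12],
    [0,0,0.12],
  ],
)

```text
t: 5.4
tcp_pos: [0.4256, -0.0586, 0.2047]
tool_rot: [0.972, -0.234, 0.0, 0.0]
force: [-0.7, -0.3, -0.0]
finger_gap: -0.003
gripper_force: 0.0
```

```bash
python3 - <<'E'
from rel import *
rel([.427,-.0595,.140],-.479)
tcp=manip.sense()["tcp_pos"]; H=np.array([.4988,.0072])
s=snap("wrist");P=cloud(s);d=np.hypot(*(P[...,:2]-tcp[:2]).transpose(2,0,1))
q=P[(d<.03)&(P[...,2]>.12)&(s["depth"]>0)]; print("tip",q[np.argsort(q[:,2])[:40]].mean(0), "tcp",tcp)
b=-2.05; n=np.array([-np.sin(b),np.cos(b)])
e=np.array([np.cos(b),np.sin(b)])
w=P-np.r_[H,0]; r=w[...,:2]@e; f=w[...,:2]@n
m=(P[...,2]>.18)&(P[...,2]<.212)&(s["depth"]>0)&(abs(r-.092)<.012)&(abs(f)<.03)
print("lever pts across n (mm): ",np.percentile(f[m]*1e3,[2,25,50,75,98]),m.sum(),"tip front face",((q[np.argsort(q[:,2])[:40]].mean(0)[:2]-H)@n*1e3))
cv2.imwrite('pics/w4.png',s['pixels'][...,::-1])
E
```

```text
tcp [ 0.4256 -0.0586  0.2047] travel [0.0021 0.0002 0.0809] turn [ 0.     -0.0001  0.0018] F [-0.75 -0.31 -0.03]
tip [ 0.43471433 -0.06530567  0.24668954] tcp [ 0.42558853 -0.0586233   0.20470849]
lever pts across n (mm):  [-4.96627334  0.82581176  4.01729392  7.37617028 13.06112322] 797 tip front face -23.436822923984135
```

View pics/w4.png

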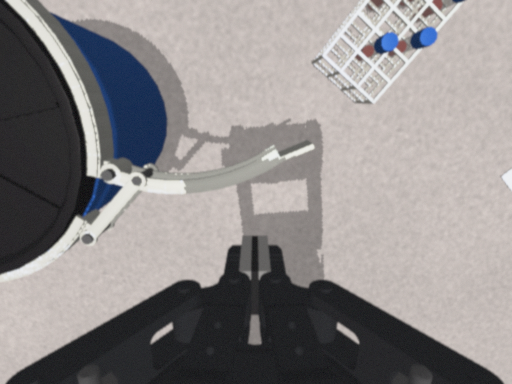

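The wrist view shows the fingertips at (255,240) on the lever's outer side, about 20 mm short of it, with the lever running from (120,178) to (313,147). The tip is 41 mm above the reported TCP. I go down to TCP z 0.140.

Emit:
apply_moves(
  claw=[-1,-1,-1,-1,-1],
  travel=[
    [0,0,0.025],
    [0,0,0.05],
    [0,0,0.07],
    [0,0,0.081],
    [0,0,0.081],
  ],
  turn=[
    [0,0,0],
    [0,0,0],
    [0,0,0],
    [0,0,0],
    [0,0,0],
  ],
)

```text
t: 5.87
tcp_pos: [0.4247, -0.0582, 0.1381]
tool_rot: [0.973, -0.232, -0.002, -0.0]
force: [0.5, 0.1, -0.8]
finger_gap: -0.002
gripper_force: 0.0
```

```bash
python3 chk.py; python3 -c "
from rel import *
rel([.4457,-.0693,.14],-.479)"
```

```text
t 5.8667 tcp [ 0.4247 -0.0582  0.1381] rel hinge, tool axes mm [-36.5  91.9] theta by tool x 1.711 F tool [ 0.4  -0.35  0.77]
tcp [ 0.4247 -0.0582  0.1381] travel [ 0.0296  0.0005 -0.0026] turn [0.0001 0.0014 0.0031] F [ 0.51  0.14 -0.77]
```

Emit:
apply_moves(
  claw=[-1,-1,-1,-1,-1],
  travel=[
    [0.008,0,0],
    [0.016,0,0],
    [0.022,0,0],
    [0.026,0,0],
    [0.03,0,0],
  ],
  turn=[
    [0,0,0],
    [0,0,0],
    [0,0,0],
    [0,0,0],
    [0,0,0],
  ],
)

```text
t: 6.28
tcp_pos: [0.4482, -0.07, 0.1402]
tool_rot: [0.972, -0.233, 0.0, 0.0]
force: [-0.7, 0.0, 0.7]
finger_gap: -0.001
gripper_force: 0.4
```

```bash
python3 chk.py
```

```text
t 6.2833 tcp [ 0.4482 -0.07    0.1402] rel hinge, tool axes mm [-10.1  91.7] theta by tool x 1.712 F tool [-0.66  0.29 -0.69]
```

Emit:
apply_moves(
  claw=[-1,-1,-1,-1,-1],
  travel=[
    [0.004,0.0004,0],
    [0.008,0.0007,0],
    [0.012,0.0008,0],
    [0.016,0.0008,0],
    [0.02,0.0007,0],
  ],
  turn=[
    [0,0,-0.011],
    [0,0,-0.022],
    [0,0,-0.0325],
    [0,0,-0.043],
    [0,0,-0.054],
  ],
)

```text
t: 6.7
tcp_pos: [0.4616, -0.0774, 0.14]
tool_rot: [0.989, -0.149, -0.0, -0.0]
force: [-0.7, -0.1, 0.6]
finger_gap: 0.001
gripper_force: 0.3
```

```bash
python3 chk.py; python3 -c "
from h import *
s=snap('wrist'); cv2.imwrite('pics/w5.png',s['pixels'][...,::-1])"
```

```text
t 6.7 tcp [ 0.4616 -0.0774  0.14  ] rel hinge, tool axes mm [-10.6  91.8] theta by tool x 1.541 F tool [-0.61  0.27 -0.56]
```

View pics/w5.png

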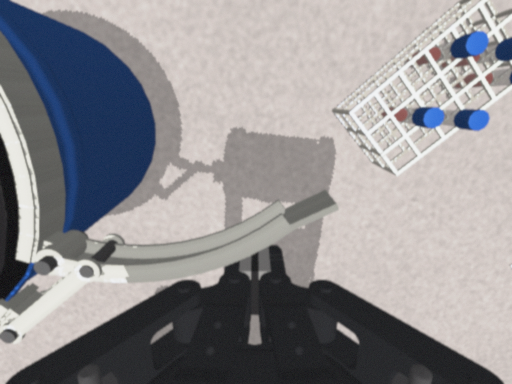

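The lever now hides the fingertips at about (255,245), so the fingers press on its outer face and it moves with them. I continue round the arc.

Emit:
apply_moves(
  claw=[-1,-1,-1,-1,-1],
  travel=[
    [0.004,0.0004,0],
    [0.008,0.0007,0],
    [0.012,0.0008,0],
    [0.016,0.0008,0],
    [0.02,0.0007,0],
  ],
  turn=[
    [0,0,-0.011],
    [0,0,-0.022],
    [0,0,-0.0325],
    [0,0,-0.043],
    [0,0,-0.054],
  ],
)

```text
t: 7.17
tcp_pos: [0.4765, -0.0826, 0.1399]
tool_rot: [0.998, -0.065, -0.0, -0.0]
force: [-0.9, 0.3, 0.3]
finger_gap: 0.001
gripper_force: 0.3
```

Emit:
apply_moves(
  claw=[-1,-1,-1,-1,-1],
  travel=[
    [0.004,0.0004,0],
    [0.008,0.0007,0],
    [0.012,0.0008,0],
    [0.016,0.0006,0],
    [0.02,0.0004,0],
  ],
  turn=[
    [0,0,-0.011],
    [0,0,-0.022],
    [0,0,-0.0325],
    [0,0,-0.043],
    [0,0,-0.054],
  ],
)

```text
t: 7.58
tcp_pos: [0.492, -0.085, 0.1398]
tool_rot: [1.0, 0.02, -0.0, -0.0]
force: [-1.2, -0.1, -1.1]
finger_gap: 0.004
gripper_force: 0.9
```

Emit:
apply_moves(
  claw=[-1,-1,-1,-1,-1],
  travel=[
    [0.004,0.0004,0],
    [0.008,0.0007,0],
    [0.012,0.0006,0],
    [0.016,0.0004,0],
    [0.02,0,0],
  ],
  turn=[
    [0,0,-0.011],
    [0,0,-0.022],
    [0,0,-0.0325],
    [0,0,-0.043],
    [0,0,-0.054],
  ],
)

```text
t: 8.0
tcp_pos: [0.5065, -0.0846, 0.1397]
tool_rot: [0.995, 0.105, -0.002, 0.0]
force: [-4.9, -2.5, 1.8]
finger_gap: 0.002
gripper_force: 2.5
```

```bash
python3 chk.py
```

```text
t 8.0 tcp [ 0.5065 -0.0846  0.1397] rel hinge, tool axes mm [-11.6  91.4] theta by tool x 1.032 F tool [-5.32  1.37 -1.75]
```

The push-back of about 5 N is as expected, so I continue.

Emit:
apply_moves(
  claw=[-1,-1,-1,-1,-1],
  travel=[
    [0.004,0.0004,0],
    [0.008,0.0007,0],
    [0.012,0.0008,0],
    [0.016,0.0008,0],
    [0.02,0.0007,0],
  ],
  turn=[
    [0,0,-0.011],
    [0,0,-0.022],
    [0,0,-0.0325],
    [0,0,-0.043],
    [0,0,-0.054],
  ],
)

```text
t: 8.42
tcp_pos: [0.5216, -0.0818, 0.1397]
tool_rot: [0.982, 0.189, -0.003, -0.0]
force: [-5.7, -2.9, 2.2]
finger_gap: -0.0
gripper_force: 2.7
```

Emit:
apply_moves(
  claw=[-1,-1,-1,-1,-1],
  travel=[
    [0.004,0.0004,0],
    [0.008,0.0007,0],
    [0.012,0.0008,0],
    [0.016,0.0008,0],
    [0.02,0.0007,0],
  ],
  turn=[
    [0,0,-0.011],
    [0,0,-0.022],
    [0,0,-0.0325],
    [0,0,-0.043],
    [0,0,-0.054],
  ],
)

```text
t: 8.83
tcp_pos: [0.5369, -0.0766, 0.1396]
tool_rot: [0.963, 0.271, -0.003, -0.0]
force: [-4.4, -1.9, 2.4]
finger_gap: -0.002
gripper_force: 2.1
```

```bash
python3 chk.py
```

```text
t 8.8333 tcp [ 0.5369 -0.0766  0.1396] rel hinge, tool axes mm [-11.2  91.3] theta by tool x 0.692 F tool [-4.81 -0.66 -2.42]
```

Emit:
apply_moves(
  claw=[-1,-1,-1,-1,-1],
  travel=[
    [0.004,0.0004,0],
    [0.008,0.0007,0],
    [0.012,0.0008,0],
    [0.016,0.0008,0],
    [0.02,0.0007,0],
  ],
  turn=[
    [0,0,-0.011],
    [0,0,-0.022],
    [0,0,-0.0325],
    [0,0,-0.043],
    [0,0,-0.054],
  ],
)

```text
t: 9.25
tcp_pos: [0.5518, -0.0687, 0.1395]
tool_rot: [0.936, 0.351, -0.002, -0.0]
force: [-2.5, -0.4, 0.7]
finger_gap: 0.001
gripper_force: 1.1
```

Emit:
apply_moves(
  claw=[-1,-1,-1,-1,-1],
  travel=[
    [0.004,0.0004,0],
    [0.008,0.0007,0],
    [0.012,0.0008,0],
    [0.016,0.0008,0],
    [0.02,0.0007,0],
  ],
  turn=[
    [0,0,-0.011],
    [0,0,-0.022],
    [0,0,-0.0325],
    [0,0,-0.043],
    [0,0,-0.054],
  ],
)

```text
t: 9.67
tcp_pos: [0.5658, -0.0584, 0.1398]
tool_rot: [0.903, 0.429, 0.0, 0.0]
force: [0.5, -0.9, 0.3]
finger_gap: 0.0
gripper_force: 0.0
```

```bash
python3 chk.py
```

```text
t 9.6667 tcp [ 0.5658 -0.0584  0.1398] rel hinge, tool axes mm [-8.5 93.4] theta by tool x 0.354 F tool [-0.39  0.97 -0.31]
```

The force has dropped to zero, so it has probably snapped. I'll check this numerically before coming away.

```bash
cat > lev.py <<'E'
from rel import *
C=np.load("/tmp/C.npy");H=np.array([.4988,.0072])
for n in ("wrist","scene","top"):
    s=snap(n);P=cloud(s);d=np.hypot(*(P[...,:2]-H).transpose(2,0,1));dk=np.hypot(*(P[...,:2]-C).transpose(2,0,1))
    m=(s["depth"]>0)&(P[...,2]>.183)&(P[...,2]<.209)&(abs(d-.092)<.005)&(dk>.109)&(dk<.19)&(s["pixels"].min(-1)>100)
    q=P[m][:,:2]-H
    if len(q): th=-.329-np.arctan2(q[:,1],q[:,0]); k=abs(th)<2.2; print(n,k.sum(),"theta pct",np.percentile(th[k],[2,25,50,75,98]).round(3) if k.any() else "")
    else: print(n,0)
E
python3 lev.py
```

```text
wrist 825 theta pct [0.196 0.228 0.255 0.284 0.342]
scene 18 theta pct [0.158 0.182 0.201 0.234 0.27 ]
top 3 theta pct [-0.036 -0.034 -0.031 -0.026 -0.022]
```

The lever's outer face is still at about 0.3 rad, right at the dead point. I push on a little further.

Emit:
apply_moves(
  claw=[-1,-1,-1,-1,-1],
  travel=[
    [0.004,0.0004,0],
    [0.008,0.0007,0],
    [0.012,0.0008,0],
    [0.016,0.0008,0],
    [0.02,0.0007,0],
  ],
  turn=[
    [0,0,-0.011],
    [0,0,-0.022],
    [0,0,-0.0325],
    [0,0,-0.043],
    [0,0,-0.054],
  ],
)

```text
t: 10.23
tcp_pos: [0.5762, -0.0464, 0.1398]
tool_rot: [0.864, 0.504, 0.0, 0.0]
force: [0.3, 0.4, 0.1]
finger_gap: 0.005
gripper_force: 0.0
```

```bash
python3 chk.py; python3 lev.py
```

```text
t 10.2333 tcp [ 0.5762 -0.0464  0.1398] rel hinge, tool axes mm [-8.6 93.7] theta by tool x 0.185 F tool [ 0.48  0.12 -0.09]
wrist 1017 theta pct [-0.091 -0.052 -0.014  0.171  0.18 ]
scene 16 theta pct [-0.082 -0.068 -0.023  0.022  0.045]
top 0
```

The lever reads about 0, so it has snapped shut. I come away, back from the lever and then up.

Emit:
apply_moves(
  claw=[-1,-1,-1,-1,-1],
  travel=[
    [-0.01,0,0],
    [-0.03,0,0],
    [-0.06,0,0],
    [-0.08,0,-0.03],
    [-0.1,0,-0.07],
  ],
  turn=[
    [0,0,0],
    [0,0,0],
    [0,0,0],
    [0,0,0],
    [0,0,0],
  ],
)

```text
t: 10.8
tcp_pos: [0.5333, -0.1163, 0.1935]
tool_rot: [0.864, 0.503, -0.003, -0.003]
force: [0.5, 0.1, -0.2]
finger_gap: -0.001
gripper_force: 0.0
```

Emit:
apply_moves(
  claw=[-1,-1,-1,-1,-1],
  travel=[
    [-0.02,0,-0.04],
    [-0.05,0,-0.07],
    [-0.08,0,-0.1],
    [-0.1,0,-0.12],
    [-0.1,0,-0.12],
  ],
  turn=[
    [0,0,0],
    [0,0,0],
    [0,0,0],
    [0,0,0],
    [0,0,0],
  ],
)

```text
t: 11.22
tcp_pos: [0.4977, -0.1899, 0.2957]
tool_rot: [0.865, 0.502, 0.001, 0.004]
force: [0.3, 0.7, -0.4]
finger_gap: -0.001
gripper_force: 0.0
```

```bash
python3 chk.py; python3 lev.py;  python3 -c "
from h import *
a=snap('wrist')['pixels'];b=snap('top')['pixels']
cv2.imwrite('pics/fin.png',np.hstack([cv2.resize(a,(400,300)),cv2.resize(b,(400,300))])[...,::-1])"
```

```text
t 11.2167 tcp [ 0.4977 -0.1899  0.2957] rel hinge, tool axes mm [-171.6   96.9] theta by tool x 0.19 F tool [ 0.77 -0.09  0.39]
wrist 0
scene 16 theta pct [-0.082 -0.057 -0.024  0.011  0.042]
top 18 theta pct [-0.11  -0.083 -0.06  -0.025  0.02 ]
```

View pics/fin.png

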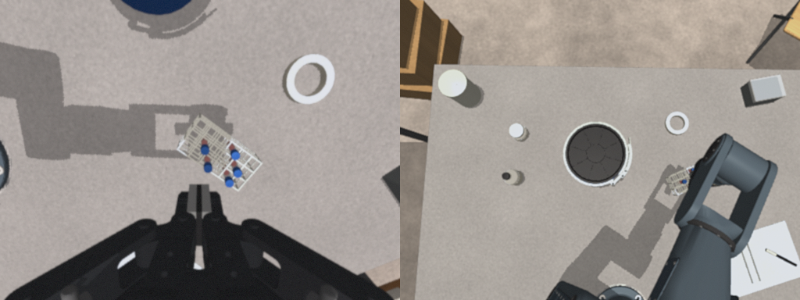

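The lever now lies flat on the ring, at about (620,175) in the right half. The rack, tape roll, jar and bottle stand where they were, and the arm is clear of everything.

```bash
python3 -c "
from station import manip
print(manip.sense()['qd'].round(3)); print(manip.sign_off())"
```

```text
[ 0.008  0.007 -0.004 -0.002 -0.    -0.002]
the job is handed in; nothing more can be done
None
```

The ring's lever is past its dead point and snapped shut flat on the ring, the arm is clear, nothing around the keg was moved, and the job is handed in; a first pass went over the lever without touching it, because the fingertips sit about 40 mm above the reported TCP.

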